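# Close the test fixture over the circuit board

### The job

Two identical board-test fixtures are fixed to the bench with their hinged covers tipped back open; one holds a green circuit board, the other is empty. Take the cover of the fixture that holds the board, swing it over past upright and lower it gently all the way down onto its stops without letting it drop, then let go. Leave the empty fixture's cover open as it is.

Things in the scene. Friction and masses are not known exactly. Their poses are not given: they have to be found in the camera images.
- cover (a joint): Hinge angle (rad) of the cover on the fixture HOLDING THE GREEN BOARD: 0 = shut on its stops, 1.57 = upright, starts tipped back at 1.70 to 1.83, rear stop 1.95. Cover: aluminium frame 150 mm wide, 8 mm thick, clear window, about 0.4 kg. Hinge friction 0.1 N m: it stays put near upright, but below about 1.1 rad it falls shut unless held. No latch or spring.
- cover_bar (a point): Middle of the dark round bar at that cover's free edge, by which it is moved; moves with it. Bar 12 mm thick, 96 mm long, parallel to the hinge, in the cover's plane, 170 mm from the hinge axis, on two 10 mm arms at its ends. 49 mm clear gap between bar and cover edge: fingers can straddle the bar from above at any angle and it can turn between them.
- cover_hinge (a point): Middle of that fixture's hinge axis, fixed, 70 mm above the bench. z up, y along the hinge, x level from the fixture's front (robot side) to its rear. At hinge angle a the bar is 170*cos(a) mm along -x and 170*sin(a) mm up from here. The grey base (125 mm deep, 170 mm wide, top 50 mm above the bench) ends 53 mm behind the shut bar.
- spare_cover_bar (a point): Middle of the same bar on the cover of the other, EMPTY fixture (brass pins on a black pad, no board), same make and size, also tipped back open. It must stay where it is.

How it is judged:
By the outcome, as a careful person would: the job done as asked, in the order asked, and still so for the second after the job is handed in, with the robot touching nothing.
It also fails if it takes over 42 s, if anything falls off the work surface, if the arm or the gripper's body presses on something with over 40 N, if the wrist force passes 120 N, or if a joint passes its speed limit or range.

### The arm

A 6-joint arm with a two-finger parallel gripper is mounted at the origin on the work surface. World frame = base frame: x ahead of the robot, y to its left, z up, the work surface at z = 0. Lengths are in m, angles in rad, forces in N, time in s.
With the tool pointing down it reaches from about 0.225 to 0.875 m from the base axis. Payload 3.4 kg.
Tool frame: the origin (TCP) lies at the very end of the fingers, on their centre line; the grasp point (between the pads) lies 19 mm behind it; z points along the fingers, y is the line along which they close (so a half turn about z gives the same grasp; the last joint's range is limited). The gripper opens to 85 mm and grips with 20 to 120 N. Pads are 22 mm wide; open, the fingers measure 114 mm over their backs; the gripper's body (76 mm by 85 mm) begins 54 mm behind the grasp point. The pads swing forward as they close: fully open they stand 13 mm farther back than shut.
Start: joints at [1.151, 0.276, 1.505, -0, 1.361, -0.121], TCP at [0.169, 0.55, 0.231] pointing down, gripper open.
Joint ranges: [-2.89, 2.89], [-0.75, 2.08], [0.22, 2.7], [-1.18, 4.32], [0.11, 2.71], [-2.7, 2.7]. Speed limits (rad/s): [2.57, 2.57, 3.14, 3.14, 3.14, 3.14].

### API

Orientations are given as a unit quaternion [w, x, y, z].
In Python, from rig import readout, vision, manip gives the robot as it stands.
- The arm moves only by the shell command python3 -m handwheel 'ROWS' [FORCE]. ROWS is JSON, a list of rows, each a list of 3 entries, a list of its own where there are three numbers: the shift along the tool's x, y, z in mm, then the turn, a rotation vector about the tool's x, y, z in units of 6 degrees (1.0 is 6 degrees), then the closure, from -1 (fully open) to 1 (shut), so that 0 is half open. A call has 1 to 20 rows; each row shifts and turns the commanded pose from where the row before left it, along the tool's axes as they then stand; what a row does not reach is not made up. A row lasts 1/8 s, in which the tool goes at most 62.5 mm and 10.7 degrees, less where a joint would pass 70% of its speed; a pose out of reach is approached as far as the arm can. A call is refused whole if a number of a shift passes 62.5 or a number of a turn 1, either way. A call with a gripper value outside its range is refused whole. The fingers move at their own pace and stop on an object; FORCE is the grip in N (left out, the last holds). Time passes only in rows, so rows that do not move let the fingers close. It gives the time, the measured TCP pose, the force, the opening and the grip force at its end, in the units of the state.
- readout.get_state(): the state, without advancing time (a new reading comes with each control period).
- vision.get_image(name): name is "side" or "top" or "wrist"; returns the picture (480x640x3 uint8, blue, green, red); there is no depth.
- vision.camera_params(name): a dict with "intrinsics" (3x3 intrinsics, pixels), "rvec" (rotation vector, rad) and "tvec" (3), from world to camera coordinates, as OpenCV has them; the wrist camera has in their place "hand_eye" (4x4, takes a point from camera to tool coordinates, whose origin is the TCP and whose axes are the flange's). Camera axes: x right, y down, z forward; pixel columns grow to the right and rows downward; lengths in m; the calibration is good to about 2 mm. The wrist camera is an equidistant fisheye: a pixel r from the principal point sees the ray r / f radians off the axis. A picture is of the moment at which its call begins: read the wrist's pose just before it. camera_params takes no time and is no camera call.
- manip.sign_off(): hands the job in; it is judged then, once.
The state is a dict: "clock": time; "qpos": joint angles; "qd": joint speeds; "effort": joint torques, N m; "position": TCP position; "ee_rot": TCP orientation; "contact_force": force on the tool from outside, world axes, zero at the start; "moment": the same for the moment, N m; "width": finger opening in m; "gripper_force": force on a finger pad.
Only numpy, scipy, OpenCV 4.12 (cv2) and the standard library are available. Lean on these libraries where they do the work, as an engineer would, in place of code of your own. Each camera call takes 0.05 s, during which the arm holds its last target. There are 200 camera calls.

## Working session

There is one attempt and no reset: what is moved stays moved. The work goes in short steps, Python scripts to look and compute and a shell command to move; the robot and the scene stay as the last step left them, time stands still between calls to the robot, and variables do not carry over. Pictures are saved under pics/ and viewed, at most 10 in all, crops included, and the job is handed in when it is done.

```bash
mkdir -p pics
python3 - <<'E'
from rig import readout, vision
import cv2,numpy as np
s=readout.get_state();print(s)
for n in("side","top"):
    cv2.imwrite(f"pics/{n}0.png",vision.get_image(n)); 
for n in("side","top","wrist"): print(n,vision.camera_params(n))
E
```

```text
{'clock': 0.0, 'qpos': array([ 1.15101131e+00,  2.76562793e-01,  1.50610764e+00,  1.69740113e-06,
        1.36067891e+00, -1.20999112e-01]), 'qd': array([-0.00049526, -0.00041794,  0.00089452, -0.00218505,  0.00134027,
       -0.00192557]), 'effort': array([-9.20242819e-04, -4.16778266e+01, -2.45801675e+01,  8.90603746e-05,
        1.09728271e-02,  5.66159727e-06]), 'position': array([0.16905133, 0.54905301, 0.23046822]), 'ee_rot': array([-2.35413559e-04,  1.48837995e-01,  9.88861204e-01, -8.46208797e-04]), 'contact_force': array([-0.35921742,  0.12186145,  0.18404028]), 'moment': array([-0.00477644, -0.01590406, -0.01024016]), 'gripper_force': 0.0, 'width': 0.08556934189470003}
side {'intrinsics': array([[550.97607859,   0.        , 305.5024371 ],
       [  0.        , 550.97607859, 239.73509269],
       [  0.        ,   0.        ,   1.        ]]), 'rvec': array([ 2.33878355, -0.21379734,  0.10264236]), 'tvec': array([-0.53129644,  0.1386437 ,  0.9788775 ])}
top {'intrinsics': array([[575.43281608,   0.        , 322.16166954],
       [  0.        , 575.43281608, 233.72680354],
       [  0.        ,   0.        ,   1.        ]]), 'rvec': array([ 2.11760892, -2.17159737,  0.10553163]), 'tvec': array([0.01716155, 0.55816997, 0.99369327])}
wrist {'intrinsics': array([[371.64829954,   0.        , 315.96311097],
       [  0.        , 371.64829954, 243.46547176],
       [  0.        ,   0.        ,   1.        ]]), 'hand_eye': array([[ 1.30430938e-04, -9.59356491e-01, -2.82196929e-01,
         7.17243093e-02],
       [ 9.99999945e-01,  2.10774071e-04, -2.54349127e-04,
        -9.62943473e-04],
       [ 3.03491281e-04, -2.82196880e-01,  9.59356466e-01,
        -1.40981654e-01],
       [ 0.00000000e+00,  0.00000000e+00,  0.00000000e+00,
         1.00000000e+00]])}
```

View pics/top0.png

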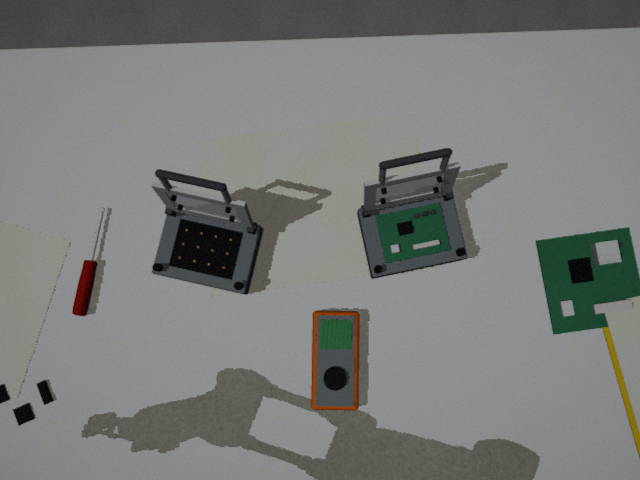

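View pics/side0.png

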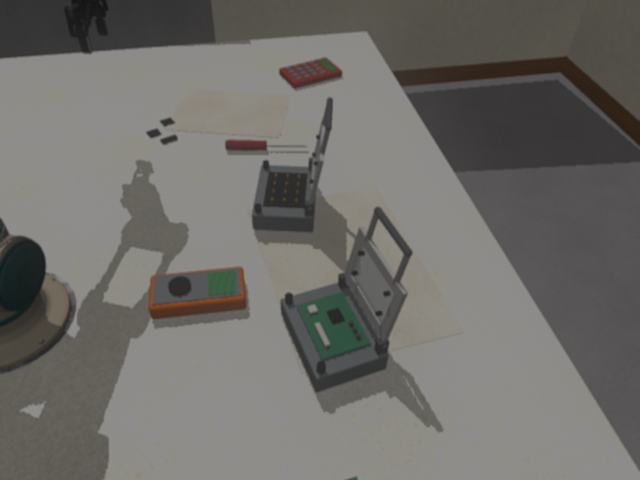

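Top: the board fixture is on the right, with its bar running from (382,165) to (448,153) and front base corners near (373,277) and (466,259). The empty one is on the left. Side: the board fixture is the nearer one, with its bar from (377,212) to (408,252).

```bash
cat > h.py <<'E'
import cv2,numpy as np
from rig import vision
def P(n):
    c=vision.camera_params(n);R=cv2.Rodrigues(c["rvec"])[0];return c["intrinsics"],R,np.array(c["tvec"]).reshape(3,1)
def tri(a,b):
    M=[];x=[]
    for n,p in(("top",a),("side",b)):
        K,R,t=P(n);M.append(K@np.hstack([R,t]));x.append(np.array(p,float).reshape(2,1))
    X=cv2.triangulatePoints(M[0],M[1],*x);return (X[:3]/X[3]).ravel()
def ray(n,p,z):
    K,R,t=P(n);d=R.T@np.linalg.inv(K)@np.array([p[0],p[1],1.]);c=(-R.T@t).ravel();return c+d*(z-c[2])/d[2]
def proj(n,X):
    K,R,t=P(n);return cv2.projectPoints(np.array(X,float).reshape(-1,1,3),cv2.Rodrigues(R)[0],t,K,None)[0].reshape(-1,2)
E
python3 - <<'E'
from h import *
A=tri((382,165),(377,212));B=tri((448,153),(408,252));print("bar",A,B,(A+B)/2,np.linalg.norm(A-B))
sp=tri((160,174),(330,102));print("spare end",sp)
for p in((379,273),(463,256),(364,209),(457,196)):print("top z.05",p,ray("top",p,.05))
a=cv2.imread("pics/top0.png")[130:290,340:480];b=cv2.imread("pics/side0.png")[200:390,270:430]
a=cv2.resize(a,(350,400),interpolation=2);b=cv2.resize(b,(400,475),interpolation=2)
o=np.zeros((475,750,3),np.uint8);o[:400,:350]=a;o[:,350:]=b;cv2.imwrite("pics/crop.png",o)
E
```

```text
bar [ 0.63218267 -0.09144501  0.23266705] [ 0.64727688 -0.18711093  0.23864741] [ 0.63972977 -0.13927797  0.23565723] 0.09703384652839676
spare end [0.62977069 0.23474384 0.2325781 ]
top z.05 (379, 273) [ 0.48496195 -0.09464074  0.05      ]
top z.05 (463, 256) [ 0.51087002 -0.24154028  0.05      ]
top z.05 (364, 209) [ 0.59856689 -0.07223359  0.05      ]
top z.05 (457, 196) [ 0.61718407 -0.23671299  0.05      ]
```

View pics/crop.png

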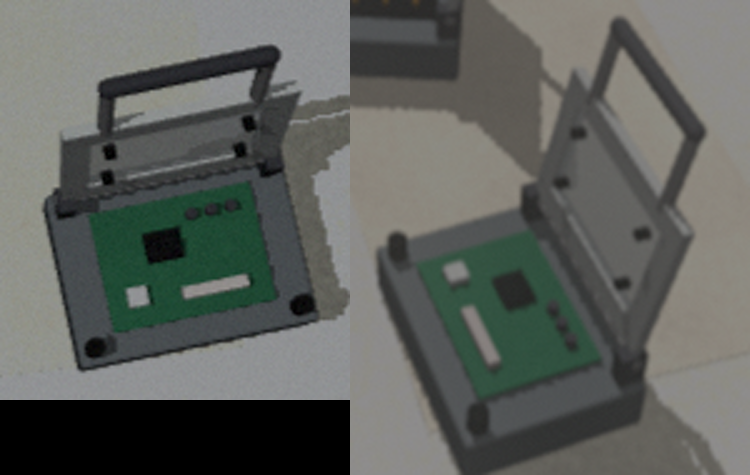

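Run:
```python
from h import *
A=tri((382,165.2),(378,210.5));B=tri((450,152),(409,253));m=(A+B)/2
print("bar",A,B,m,np.linalg.norm(A-B),"yaw",np.degrees(np.arctan2(A[0]-B[0],-(B-A)[1])))
F=ray("top",(373.2,277.2),.05);G=ray("top",(467.2,257.2),.05);L=ray("top",(358.8,210),.05)
print(F,G,L,np.linalg.norm(F-G),np.linalg.norm(F-L))
y=(F-G)/np.linalg.norm(F-G);x=np.array([y[1],-y[0],0]);f=(F+G)/2
print("yaw",np.degrees(np.arctan2(x[1],x[0])))
# shut bar x = front edge -53 => hinge = front +117
h=f+x*.117;h[2]=.07;print("hinge",h);d=m-h;print("along x",d@x,"y",d@y,"z",d[2],"angle",np.arctan2(d[2],-(d@x)),np.hypot(d[2],d@x))
```

```text
bar [ 0.63232068 -0.09137033  0.23531404] [ 0.64811832 -0.18984963  0.23937713] [ 0.6402195  -0.14060998  0.23734559] 0.09982106934402116 yaw -9.11350673015518
[ 0.47791347 -0.08431241  0.05      ] [ 0.50859051 -0.2486874   0.05      ] [ 0.59703536 -0.06300502  0.05      ] 0.1672130912077926 0.12101251076888754
yaw 10.571404140499892
hinge [ 0.60826616 -0.14503499  0.07      ]
along x 0.032222820272860095 y -0.001512273628756058 z 0.16734558809010308 angle 1.7610207324343359 0.17041964675341717
```

Measurements agree: the hinge is at (0.608, -0.145), yaw about 10.3°, angle about 1.76, radius 170.4 mm (given 170) and base width 167 mm (given 170). I'll rise and travel above the bar.

```bash
python3 -m handwheel '[[[0,0,-50],[0,0,0],-1],[[0,0,-50],[0,0,0],-1],[[-41,-33,0],[0,0,0],-1],[[-41,-33,0],[0,0,0],-1],[[-41,-33,0],[0,0,0],-1],[[-41,-33,0],[0,0,0],-1],[[-41,-33,0],[0,0,0],-1],[[-41,-33,0],[0,0,0],-1],[[-41,-33,0],[0,0,0],-1],[[-41,-33,0],[0,0,0],-1],[[-41,-33,0],[0,0,0],-1],[[-41,-33,0],[0,0,0],-1],[[-41,-33,0],[0,0,0],-1],[[-41,-33,0],[0,0,0],-1],[[-41,-33,0],[0,0,0],-1],[[-41,-33,0],[0,0,0],-1],[[-41,-33,0],[0,0,0],-1],[[0,0,0],[0,0,0],-1]]' 25
python3 -m handwheel '[[[0,0,0],[0,0,1],-1],[[0,0,0],[0,0,1],-1],[[0,0,0],[0,0,1],-1],[[0,0,0],[0,0,1],-1],[[0,0,0],[0,0,1],-1],[[0,0,0],[0,0,1],-1],[[0,0,0],[0,0,1],-1],[[0,0,0],[0,0,1],-1],[[0,0,0],[0,0,1],-1],[[0,0,0],[0,0,1],-1],[[0,0,0],[0,0,0.45],-1],[[0,0,0],[0,0,0],-1],[[0,0,0],[0,0,0],-1]]'
cat >> h.py <<'E'
from scipy.spatial.transform import Rotation as Ro
from rig import readout
def st():
    s=readout.get_state();q=s["ee_rot"];R=Ro.from_quat([q[1],q[2],q[3],q[0]]).as_matrix()
    return s,s["position"],R
E
python3 - <<'E'
from h import *
s,p,R=st();g=p+R[:,2]*.019
print(s["clock"],p,s["qpos"],"yaw y",np.degrees(np.arctan2(R[1,1],R[0,1])))
print("to bar, tool mm",R.T@(np.array([.640,-.1405,.237])-g)*1e3)
c=vision.camera_params("wrist");im=vision.get_image("wrist");cv2.imwrite("pics/w1.png",im)
E
```

```text
clock: 2.35
position: [0.6127, -0.108, 0.3291]
ee_rot: [-0.001, 0.151, 0.989, -0.0]
contact_force: [-0.6, 0.8, -0.7]
width: 0.0854
gripper_force: 0.0
clock: 3.98
position: [0.6109, -0.104, 0.3313]
ee_rot: [-0.0, 0.641, 0.767, 0.0]
contact_force: [0.5, 0.5, 0.4]
width: 0.0856
gripper_force: 0.0
3.975 [ 0.61094411 -0.1039574   0.3312938 ] [-2.80927084e-01  3.10646381e-01  1.21319129e+00  2.74593566e-04
  1.61813319e+00 -4.59759634e-01] yaw y 10.247094442088027
to bar, tool mm [-41.16759299  22.11222404  75.27197918]
```

View pics/w1.png

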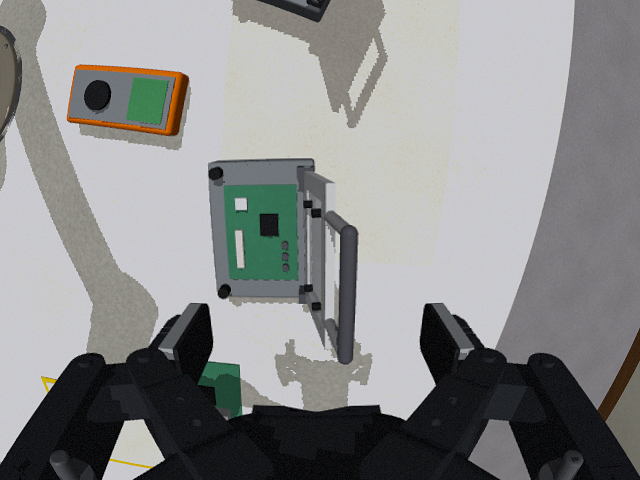

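The wrist view shows the bar from (348,231) to (346,357), parallel to the pads. I'll check its position with wrist rays, and correct a sign: the grasp point is behind the TCP.

Run:
```python
from h import *
s,p,R=st();c=vision.camera_params("wrist");K=c["intrinsics"];H=np.array(c["hand_eye"])
g=p-R[:,2]*.019;Q=[]
for u in((349,233),(346,356)):
    d=np.array([u[0]-K[0,2],u[1]-K[1,2]])/K[0,0];t=np.linalg.norm(d);v=np.append(d/t*np.sin(t),np.cos(t))
    w=R@H[:3,:3]@v;o=p+R@H[:3,3];Q.append(o+w*(.237-o[2])/w[2])
m=sum(Q)/2;print(Q,m,np.linalg.norm(Q[0]-Q[1]));print("wrist",R.T@(m-g)*1e3,"tri",R.T@(np.array([.640,-.1405,.237])-g)*1e3)
```

```text
[array([ 0.6303356 , -0.09165332,  0.237     ]), array([ 0.64816191, -0.18529593,  0.237     ])] [ 0.63924875 -0.13847463  0.237     ] 0.09532427159357561
wrist [-38.88555166  21.68829332 113.25021461] tri [-41.01217885  22.06771852 113.2493828 ]
```

```bash
python3 -m handwheel '[[[-20,11,0],[0,0,0],-1],[[-20,11,0],[0,0,0],-1],[[0,0,30],[0,0,0],-1],[[0,0,30],[0,0,0],-1],[[0,0,30],[0,0,0],-1],[[0,0,23],[0,0,0],-1],[[0,0,0],[0,0,0],-1],[[0,0,0],[0,0,0],-1]]' 25
python3 - <<'E'
from h import *
s,p,R=st();g=p-R[:,2]*.019;print(p,R.T@(np.array([.6396,-.1395,.237])-g)*1e3,s["contact_force"])
cv2.imwrite("pics/w2.png",vision.get_image("wrist"))
E
```

```text
clock: 5.03
position: [0.6406, -0.1401, 0.2194]
ee_rot: [0.001, 0.641, 0.767, 0.0]
contact_force: [-0.6, 0.2, 0.1]
width: 0.0855
gripper_force: 0.0
[ 0.64064037 -0.14012017  0.21935157] [ 0.78320193 -0.88753845  1.34970105] [-0.57122314  0.2496142   0.054242  ]
```

View pics/w2.png

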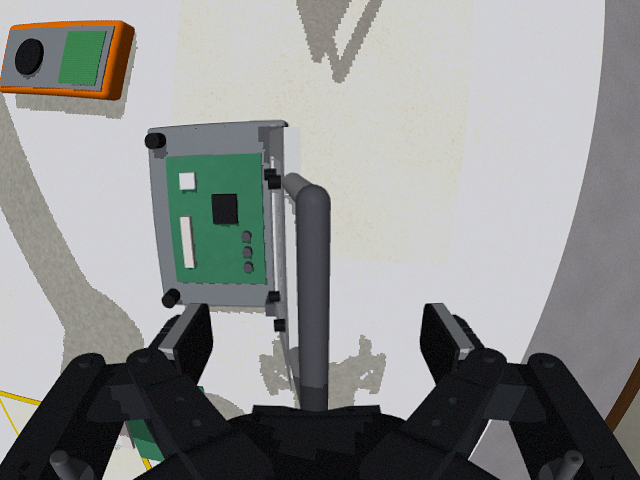

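The bar (column 314) sits centred between the pads. I'll close on it.

```bash
python3 -m handwheel '[[[0,0,0],[0,0,0],0],[[0,0,0],[0,0,0],0.5],[[0,0,0],[0,0,0],1],[[0,0,0],[0,0,0],1],[[0,0,0],[0,0,0],1],[[0,0,0],[0,0,0],1],[[0,0,0],[0,0,0],1],[[0,0,0],[0,0,0],1]]' 25
python3 - <<'E'
from h import *
s,p,R=st();g=p-R[:,2]*.019;h=np.array([.6083,-.145,.07]);X=R[:,1];d=g-h
print(g,d@X,d[2],s["contact_force"],s["width"],s["gripper_force"])
a0=np.arctan2(d[2],-(d@X));print(a0)
E
```

```text
clock: 6.08
position: [0.6401, -0.14, 0.2184]
ee_rot: [0.0, 0.642, 0.767, 0.0]
contact_force: [-0.5, 0.7, 1.8]
width: 0.0114
gripper_force: 24.3
[ 0.6400766  -0.14001654  0.23742034] 0.03219099696371671 0.1674203439858805 [-0.45953907  0.74397941  1.76818307] 0.011404069930788836 24.32270050048828
1.7607545300072087
```

Run:
```python
import numpy as np
a=np.append(np.arange(1.76,0,-.055),0);y=-170*np.cos(a);z=-170*np.sin(a)
print([(round(q,2),round(b,1),round(c,1)) for q,b,c in zip(a[1:],np.diff(y),np.diff(z))])
```

```text
[(np.float64(1.7), np.float64(-9.2), np.float64(-1.5)), (np.float64(1.65), np.float64(-9.3), np.float64(-1.0)), (np.float64(1.6), np.float64(-9.3), np.float64(-0.5)), (np.float64(1.54), np.float64(-9.3), np.float64(0.0)), (np.float64(1.49), np.float64(-9.3), np.float64(0.5)), (np.float64(1.43), np.float64(-9.3), np.float64(1.1)), (np.float64(1.38), np.float64(-9.2), np.float64(1.6)), (np.float64(1.32), np.float64(-9.1), np.float64(2.1)), (np.float64(1.27), np.float64(-9.0), np.float64(2.6)), (np.float64(1.21), np.float64(-8.8), np.float64(3.1)), (np.float64(1.16), np.float64(-8.7), np.float64(3.5)), (np.float64(1.1), np.float64(-8.4), np.float64(4.0)), (np.float64(1.05), np.float64(-8.2), np.float64(4.5)), (np.float64(0.99), np.float64(-8.0), np.float64(4.9)), (np.float64(0.94), np.float64(-7.7), np.float64(5.3)), (np.float64(0.88), np.float64(-7.4), np.float64(5.8)), (np.float64(0.83), np.float64(-7.0), np.float64(6.2)), (np.float64(0.77), np.float64(-6.7), np.float64(6.5)), (np.float64(0.72), np.float64(-6.3), np.float64(6.9)), (np.float64(0.66), np.float64(-5.9), np.float64(7.2)), (np.float64(0.61), np.float64(-5.5), np.float64(7.5)), (np.float64(0.55), np.float64(-5.1), np.float64(7.8)), (np.float64(0.5), np.float64(-4.7), np.float64(8.1)), (np.float64(0.44), np.float64(-4.2), np.float64(8.3)), (np.float64(0.39), np.float64(-3.7), np.float64(8.6)), (np.float64(0.33), np.float64(-3.3), np.float64(8.8)), (np.float64(0.28), np.float64(-2.8), np.float64(8.9)), (np.float64(0.22), np.float64(-2.3), np.float64(9.1)), (np.float64(0.17), np.float64(-1.8), np.float64(9.2)), (np.float64(0.11), np.float64(-1.3), np.float64(9.3)), (np.float64(0.06), np.float64(-0.8), np.float64(9.3)), (np.float64(0.0), np.float64(-0.3), np.float64(9.3))]
```

```bash
python3 -m handwheel '[[[0,-9.2,-1.5],[0,0,0],1],[[0,-9.3,-1],[0,0,0],1],[[0,-9.3,-0.5],[0,0,0],1],[[0,-9.3,0],[0,0,0],1],[[0,-9.3,0.5],[0,0,0],1],[[0,-9.3,1.1],[0,0,0],1],[[0,-9.2,1.6],[0,0,0],1],[[0,-9.1,2.1],[0,0,0],1],[[0,-9,2.6],[0,0,0],1],[[0,0,0],[0,0,0],1]]' 25
cat >> h.py <<'E'
def rep():
    s,p,R=st();g=p-R[:,2]*.019;h=np.array([.6083,-.145,.07]);d=g-h
    print(s["clock"],"rel mm",-d@R[:,1]*1e3,d@R[:,0]*1e3,d[2]*1e3,"rad",np.hypot(d@R[:,1],d[2]),"a",np.arctan2(d[2],-(d@R[:,1])),"F tool",R.T@s["contact_force"],s["width"],s["gripper_force"])
E
python3 -c "from h import *;rep()"
```

```text
clock: 7.32
position: [0.5567, -0.1552, 0.2128]
ee_rot: [-0.001, 0.642, 0.767, -0.001]
contact_force: [-0.8, -2.3, 0.9]
width: 0.0109
gripper_force: 25.7
7.325 rel mm 52.982990142780686 -0.9010237033660862 161.84477925567387 rad 0.1702965936734725 a 1.2544230941033492 F tool [-2.0951799 -1.2117237 -0.9051446] 0.010898696740781396 25.732143223285675
```

```bash
python3 -m handwheel '[[[0,-8.8,3.1],[0,0,0],1],[[0,-8.7,3.5],[0,0,0],1],[[0,-8.4,4],[0,0,0],1],[[0,-8.2,4.5],[0,0,0],1],[[0,-8,4.9],[0,0,0],1],[[0,-7.7,5.3],[0,0,0],1],[[0,-7.4,5.8],[0,0,0],1],[[0,-7,6.2],[0,0,0],1],[[0,-6.7,6.5],[0,0,0],1],[[0,-6.3,6.9],[0,0,0],1],[[0,0,0],[0,0,0],1]]' 25
python3 -c "from h import *;rep();cv2.imwrite('pics/s3.png',vision.get_image('side'))"
```

```text
clock: 8.7
position: [0.4815, -0.1685, 0.1618]
ee_rot: [-0.001, 0.642, 0.767, -0.0]
contact_force: [1.5, -3.5, -1.5]
width: 0.0113
gripper_force: 25.6
8.7 rel mm 129.10767368989437 -0.6741218984591811 110.80435397738256 rad 0.17013640488138138 a 0.7092538688544361 F tool [-3.71784168  0.82522314  1.45141395] 0.011300532705843733 25.62416821718216
```

View pics/s3.png

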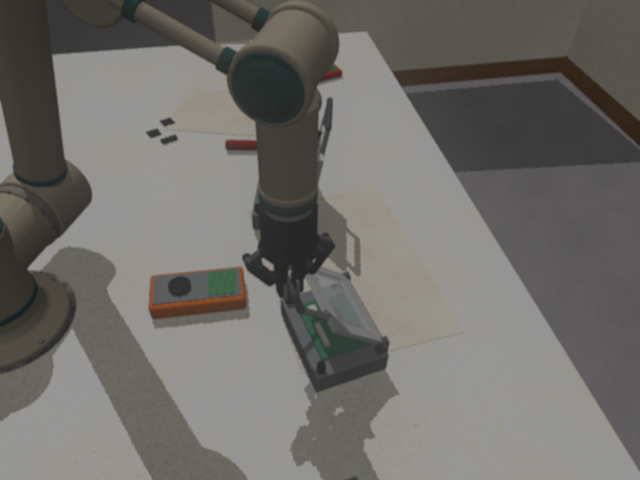

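The cover follows well, with the bar in the gripper at (290,285). Continuing down.

```bash
python3 -m handwheel '[[[0,-5.9,7.2],[0,0,0],1],[[0,-5.5,7.5],[0,0,0],1],[[0,-5.1,7.8],[0,0,0],1],[[0,-4.7,8.1],[0,0,0],1],[[0,-4.2,8.3],[0,0,0],1],[[0,-3.7,8.6],[0,0,0],1],[[0,-3.3,8.8],[0,0,0],1],[[0,-2.8,8.9],[0,0,0],1],[[0,-1.2,4.5],[0,0,0],1],[[0,-1.1,4.6],[0,0,0],1],[[0,0,0],[0,0,0],1]]' 25
python3 -c "from h import *;rep()"
```

```text
clock: 10.12
position: [0.4453, -0.1749, 0.088]
ee_rot: [-0.0, 0.642, 0.767, -0.0]
contact_force: [0.4, -1.4, -1.0]
width: 0.0107
gripper_force: 26.2
10.125 rel mm 165.73623501000594 -0.5691095667870508 36.990384820366515 rad 0.1698139810629582 a 0.21958935122628803 F tool [-1.44088844  0.13306295  1.02187738] 0.010696041413499313 26.189407110214233
```

```bash
python3 -m handwheel '[[[0,-1,5],[0,0,0],1],[[0,-0.8,5],[0,0,0],1],[[0,-0.7,5],[0,0,0],1],[[0,-0.6,5],[0,0,0],1],[[0,-0.4,5],[0,0,0],1],[[0,-0.2,3],[0,0,0],1],[[0,-0.1,2],[0,0,0],1],[[0,-0.1,2],[0,0,0],1],[[0,0,1],[0,0,0],1],[[0,0,0],[0,0,0],1],[[0,0,0],[0,0,0],1]]' 25
python3 -c "from h import *;rep()"
```

```text
clock: 11.5
position: [0.4412, -0.1756, 0.0552]
ee_rot: [-0.0, 0.642, 0.767, -0.0]
contact_force: [-4.8, -2.2, -0.4]
width: 0.0111
gripper_force: 26.8
11.5 rel mm 169.90184701154612 -0.5119371675844778 4.236451362550492 rad 0.16995465612357338 a 0.024929532992972025 F tool [-1.3204882  -5.09931975  0.42686136] 0.011088681075634016 26.78866982460022
```

```bash
for i in 1; do python3 -m handwheel '[[[0,0.2,1],[0,0,0],1],[[0,0,1],[0,0,0],1],[[0,0,0],[0,0,0],1],[[0,0,0],[0,0,0],1]]' 25; done
python3 -c "from h import *;rep()"
python3 -m handwheel '[[[0,0.1,1],[0,0,0],1],[[0,0,1],[0,0,0],1],[[0,0,0],[0,0,0],1],[[0,0,0],[0,0,0],1]]' 25
python3 -c "from h import *;rep()"
```

```text
clock: 12.0
position: [0.4411, -0.1756, 0.0532]
ee_rot: [-0.001, 0.641, 0.767, -0.0]
contact_force: [-3.2, -3.0, -1.2]
width: 0.0109
gripper_force: 26.9
12.0 rel mm 169.9390711880155 -0.5008013712409013 2.2103906156686755 rad 0.16995344581066676 a 0.01300622605996764 F tool [-2.4166257  -3.6530318   1.15757143] 0.010912030049447527 26.912448406219482
clock: 12.5
position: [0.4411, -0.1756, 0.0512]
ee_rot: [-0.001, 0.641, 0.767, -0.0]
contact_force: [-5.9, -4.0, -1.1]
width: 0.0109
gripper_force: 26.9
12.5 rel mm 169.98021555282776 -0.47234908137637077 0.20917801679133652 rad 0.16998034426023642 a 0.0012306015174727261 F tool [-2.85024147 -6.51968885  1.06453015] 0.010901162602665606 26.9388610124588
```

```bash
python3 -m handwheel '[[[0,0.2,0.5],[0,0,0],1],[[0,0.2,0.5],[0,0,0],1],[[0,0,0],[0,0,0],1]]' 25
python3 -c "from h import *;rep()"
python3 -m handwheel '[[[0,0.2,0.5],[0,0,0],1],[[0,0,0.5],[0,0,0],1],[[0,0,0],[0,0,0],1]]' 25
python3 -c "from h import *;rep();cv2.imwrite('pics/w4.png',vision.get_image('wrist'))"
```

```text
clock: 12.88
position: [0.441, -0.1756, 0.0501]
ee_rot: [-0.001, 0.641, 0.767, -0.001]
contact_force: [-5.9, -3.6, -0.3]
width: 0.0109
gripper_force: 27.0
12.875 rel mm 169.99310253695782 -0.4136632894151532 -0.8722070427605172 rad 0.16999534009868064 a -0.005130792815140907 F tool [-2.51666307 -6.45372543  0.29184041] 0.010930649445495384 27.024747133255005
clock: 13.25
position: [0.441, -0.1756, 0.0491]
ee_rot: [-0.001, 0.641, 0.767, -0.001]
contact_force: [-5.5, -4.1, -0.1]
width: 0.0112
gripper_force: 27.0
13.25 rel mm 169.97800951938555 -0.39980280964043347 -1.9099344480326685 rad 0.16998873953814736 a -0.01123588915649115 F tool [-3.05675718 -6.16829712  0.12735775] 0.011208922555851781 27.029191553592682
```

View pics/w4.png

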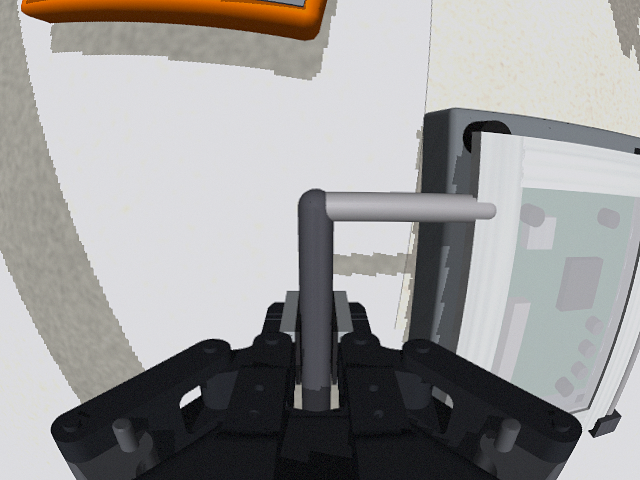

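The cover is nearly flat, with the bar gripped at (316,300). There is no clear stop contact yet, so I'll lower until the force turns upward.

```bash
python3 -m handwheel '[[[0,0,0.5],[0,0,0],1],[[0,0,0.5],[0,0,0],1],[[0,0,0],[0,0,0],1]]' 25
python3 -c "from h import *;rep()"
python3 -m handwheel '[[[0,0,0.5],[0,0,0],1],[[0,0,0.5],[0,0,0],1],[[0,0,0],[0,0,0],1]]' 25
python3 -c "from h import *;rep()"
```

```text
clock: 13.68
position: [0.441, -0.1756, 0.0485]
ee_rot: [-0.001, 0.641, 0.767, -0.001]
contact_force: [-7.1, -3.6, 3.1]
width: 0.0112
gripper_force: 27.3
13.675 rel mm 169.98161823935908 -0.3792122322754815 -2.4813381058406274 rad 0.1699997281705671 a -0.014596648170763357 F tool [-2.23736399 -7.60596464 -3.03218979] 0.011180547642838743 27.340099811553955
clock: 14.05
position: [0.441, -0.1756, 0.0483]
ee_rot: [-0.001, 0.641, 0.767, -0.001]
contact_force: [-7.9, -2.8, 11.6]
width: 0.0108
gripper_force: 28.0
14.05 rel mm 169.99160554535305 -0.3868393863140743 -2.720459806007658 rad 0.17001337258416765 a -0.01600212896178261 F tool [ -1.37847418  -8.34189834 -11.54055   ] 0.010807848820594391 27.956401705741882
```

The cover is on its stops: +11.6 N upward and the travel has stopped. I'll open halfway, since the rear finger has only 49 mm of gap, then rise straight up.

```bash
python3 -m handwheel '[[[0,0,-0.5],[0,0,0],1],[[0,0,0],[0,0,0],0.3],[[0,0,0],[0,0,0],0],[[0,0,0],[0,0,0],0],[[0,0,0],[0,0,0],0],[[0,0,0],[0,0,0],0]]' 25
python3 -c "from h import *;rep();cv2.imwrite('pics/w5.png',vision.get_image('wrist'))"
```

```text
clock: 14.8
position: [0.4426, -0.1754, 0.0478]
ee_rot: [-0.0, 0.642, 0.767, 0.0]
contact_force: [-0.3, -0.1, -0.7]
width: 0.0423
gripper_force: 0.0
14.8 rel mm 168.48051809118465 -0.6703499846732326 -3.1818982240297276 rad 0.16851056184281768 a -0.01888360766797915 F tool [-0.05275552 -0.30502006  0.7070009 ] 0.04233595034366577 0.0
```

View pics/w5.png

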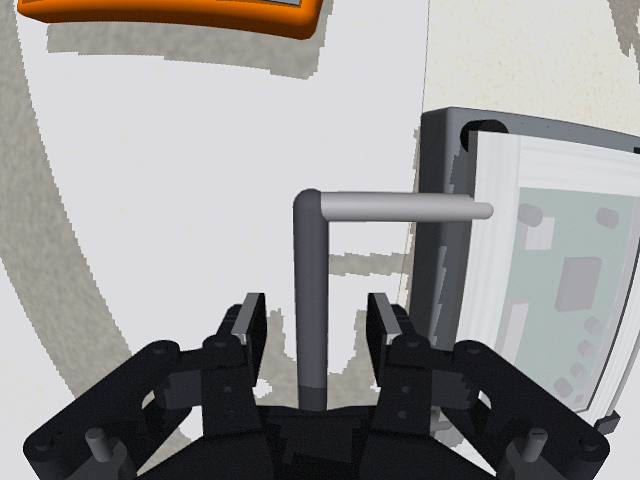

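The bar is free, with a gap on both sides (bar at column 311, pads at 262 and 372), and the force is about zero. Rising straight up.

```bash
python3 -m handwheel '[[[0,0,-10],[0,0,0],0],[[0,0,-20],[0,0,0],0],[[0,0,-30],[0,0,0],0],[[0,0,-40],[0,0,0],0],[[0,0,-40],[0,0,0],0],[[0,-40,-40],[0,0,0],0],[[0,-40,0],[0,0,0],0],[[0,-40,0],[0,0,0],0],[[0,0,0],[0,0,0],0],[[0,0,0],[0,0,0],0],[[0,0,0],[0,0,0],0]]'
python3 - <<'E'
from h import *
t=vision.get_image('top');s=vision.get_image('side')
cv2.imwrite('pics/end.png',np.hstack([cv2.resize(t,(400,300)),cv2.resize(s,(400,300))]))
x=np.array([np.cos(.18),np.sin(.18),0]);y=np.array([-x[1],x[0],0]);b=np.array([.6083,-.145,.07])-.17*x
print("expected shut bar ends",proj("top",[b+.048*y,b-.048*y]),proj("side",[b+.048*y,b-.048*y]))
E
```

```text
clock: 16.23
position: [0.3254, -0.1968, 0.2281]
ee_rot: [0.0, 0.641, 0.767, 0.0]
contact_force: [0.2, -0.4, -0.2]
width: 0.0431
gripper_force: 0.0
expected shut bar ends [[400.785229   302.84675966]
 [456.28176034 291.30697551]] [[255.33556428 315.51989749]
 [274.15934371 362.79410651]]
```

View pics/end.png

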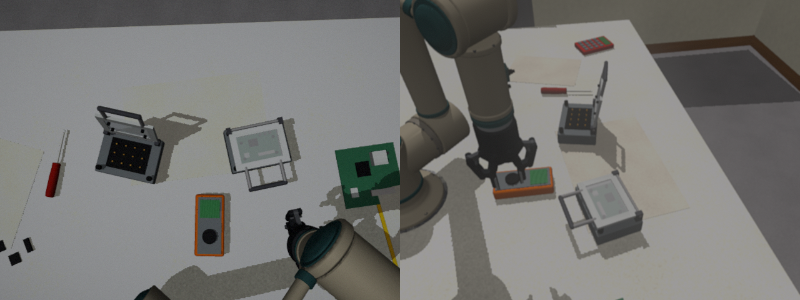

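The cover is shut, with the bar at about (395,302) to (457,291) in full-size top pixels, matching the prediction. The spare cover is untouched and the arm is clear.

```bash
python3 -c "from rig import manip;print(manip.sign_off())"
```

```text
the job is handed in; nothing more can be done
None
```

I lowered the green-board fixture's cover gently onto its stops and let go, left the empty fixture's cover open, and handed the job in with the arm clear at about 16 s.

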